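# Put the clean tumblers away in order of height

### The job

Stand the four clean white tumblers upright on the white round pads of the wooden board, one in the middle of each pad, in order of height: the tallest on the pad next to the blue utensil crock, down to the shortest on the pad farthest from it. Set each one down gently rather than dropping it or knocking it over, and leave the terracotta mug that stands among them where it is.

Things in the scene. Friction and masses are not known exactly. Their poses are not given: they have to be found in the camera images.
- tumbler_145: The tallest of four straight-sided white ceramic tumblers with a blue rim, open at the top: outer diameter 52 mm, height 145 mm, wall 3.5 mm, about 270 g. It stands upright and loose on a grey drying mat 3 mm thick, beyond the board; free room for the fingers on its near (-x) and far (+x) sides. Origin: centre of its underside, z up along its axis.
- tumbler_120: The second tallest of four straight-sided white ceramic tumblers with a blue rim, open at the top: outer diameter 52 mm, height 120 mm, wall 3.5 mm, about 230 g. It stands upright and loose on a grey drying mat 3 mm thick, beyond the board; free room for the fingers on its near (-x) and far (+x) sides. Origin: centre of its underside, z up along its axis.
- tumbler_95: The second shortest of four straight-sided white ceramic tumblers with a blue rim, open at the top: outer diameter 52 mm, height 95 mm, wall 3.5 mm, about 190 g. It stands upright and loose on a grey drying mat 3 mm thick, beyond the board; free room for the fingers on its near (-x) and far (+x) sides. Origin: centre of its underside, z up along its axis.
- tumbler_70: The shortest of four straight-sided white ceramic tumblers with a blue rim, open at the top: outer diameter 52 mm, height 70 mm, wall 3.5 mm, about 150 g. It stands upright and loose on a grey drying mat 3 mm thick, beyond the board; free room for the fingers on its near (-x) and far (+x) sides. Origin: centre of its underside, z up along its axis.
- pad_1: White round pad, 68 mm in diameter and 3 mm thick, fixed on a low brown wooden board (95 mm deep, 390 mm long, 18 mm thick) that lies on the counter. The four pads form a row with about 90 mm between centres; this is the one at the robot's left (+y) end of the row. Origin: centre of its underside; its upper face is 3 mm above that, 21 mm above the counter. z is up.
- pad_2: White round pad, 68 mm in diameter and 3 mm thick, fixed on a low brown wooden board (95 mm deep, 390 mm long, 18 mm thick) that lies on the counter. The four pads form a row with about 90 mm between centres; this is the one second from the left (+y) end of the row. Origin: centre of its underside; its upper face is 3 mm above that, 21 mm above the counter. z is up.
- pad_3: White round pad, 68 mm in diameter and 3 mm thick, fixed on a low brown wooden board (95 mm deep, 390 mm long, 18 mm thick) that lies on the counter. The four pads form a row with about 90 mm between centres; this is the one second from the right (-y) end of the row. Origin: centre of its underside; its upper face is 3 mm above that, 21 mm above the counter. z is up.
- pad_4: White round pad, 68 mm in diameter and 3 mm thick, fixed on a low brown wooden board (95 mm deep, 390 mm long, 18 mm thick) that lies on the counter. The four pads form a row with about 90 mm between centres; this is the one at the robot's right (-y) end of the row. Origin: centre of its underside; its upper face is 3 mm above that, 21 mm above the counter. z is up.
- crock: Blue ceramic crock holding three short utensils: 70 mm in diameter, 100 mm tall, utensils up to 151 mm. Fixed on the counter beyond one end of the board, about 115 mm from the centre of the end pad; which end varies, and a corked glass jar (68 mm wide, 101 mm tall) stands at the other. It marks the tall end of the row. Origin: centre of its underside.
- mug: Terracotta-coloured mug, 74 mm in diameter and 85 mm tall with a handle on the side away from the robot (+x), standing loose on the drying mat amid the tumblers. Not to be moved. Origin: centre of its underside, z up.

How it is judged (in metres and radians):
At the end, for the whole second after the job is handed in: The tumblers stand upright (within 0.1 rad), released and at rest on the pads, each within 12 mm of the centre of its own pad, tallest next to the crock and then by falling height; the mug is within 30 mm of where it stood (((horizontal distance between crock and pad_1 below 0.2 m and horizontal distance between tumbler_145 and pad_1 below 0.012 m and horizontal distance between tumbler_120 and pad_2 below 0.012 m and horizontal distance between tumbler_95 and pad_3 below 0.012 m and horizontal distance between tumbler_70 and pad_4 below 0.012 m) or (horizontal distance between crock and pad_4 below 0.2 m and horizontal distance between tumbler_145 and pad_4 below 0.012 m and horizontal distance between tumbler_120 and pad_3 below 0.012 m and horizontal distance between tumbler_95 and pad_2 below 0.012 m and horizontal distance between tumbler_70 and pad_1 below 0.012 m)) and height (world z) of tumbler_145 between 0.016 and 0.026 m and angle between each of tumbler_145, tumbler_120, tumbler_95, tumbler_70's own z axis and vertical below 0.1 rad and linear speed of each of tumbler_145, tumbler_120, tumbler_95, tumbler_70 below 0.02 m/s and height (world z) of tumbler_120 between 0.016 and 0.026 m and height (world z) of tumbler_95 between 0.016 and 0.026 m and height (world z) of tumbler_70 between 0.016 and 0.026 m and distance of mug from where it was at the start of the episode below 0.03 m); the robot touches nothing.
It fails at once if the tallest tumbler is dropped, slammed down or knocked over (moves faster than 0.6 m/s with its foot within 14 mm of the pads' height, or lies tipped by more than 0.8 rad) ((height (world z) of tumbler_145 below 0.035 m and linear speed of tumbler_145 above 0.6 m/s) or angle between tumbler_145's own z axis and vertical above 0.8 rad).
It fails at once if the second tallest tumbler is dropped, slammed down or knocked over (moves faster than 0.6 m/s with its foot within 14 mm of the pads' height, or lies tipped by more than 0.8 rad) ((height (world z) of tumbler_120 below 0.035 m and linear speed of tumbler_120 above 0.6 m/s) or angle between tumbler_120's own z axis and vertical above 0.8 rad).
It fails at once if the second shortest tumbler is dropped, slammed down or knocked over (moves faster than 0.6 m/s with its foot within 14 mm of the pads' height, or lies tipped by more than 0.8 rad) ((height (world z) of tumbler_95 below 0.035 m and linear speed of tumbler_95 above 0.6 m/s) or angle between tumbler_95's own z axis and vertical above 0.8 rad).
It fails at once if the shortest tumbler is dropped, slammed down or knocked over (moves faster than 0.6 m/s with its foot within 14 mm of the pads' height, or lies tipped by more than 0.8 rad) ((height (world z) of tumbler_70 below 0.035 m and linear speed of tumbler_70 above 0.6 m/s) or angle between tumbler_70's own z axis and vertical above 0.8 rad).
It fails at once if the mug is pushed away (more than 30 mm) from its place (distance of mug from where it was at the start of the episode above 0.03 m).
It also fails if it takes over 104 s, if anything falls off the work surface, if the arm or the gripper's body presses on something with over 40 N, if the wrist force passes 120 N, or if a joint passes its speed limit or range.

### The arm

A 6-joint arm with a two-finger parallel gripper is mounted at the origin on the work surface. World frame = base frame: x ahead of the robot, y to its left, z up, the work surface at z = 0. Lengths are in mm, angles in rad, forces in N, time in s.
With the tool pointing down it reaches from about 350 to 775 mm from the base axis. Payload 7.3 kg.
Tool frame: the origin (TCP) lies at the centre of the arm's flange, where the gripper is bolted on; the fingertips stand 178 mm ahead of it and the grasp point (between the pads) lies 159 mm ahead of it; z points along the fingers, y is the direction in which the jaws open and shut (so a half turn about z gives the same grasp; the last joint's range is limited). The gripper opens to 92 mm and grips with 3 to 60 N. Pads are 19 mm wide; open, the fingers measure 130 mm over their backs; the gripper's body (75 mm by 190 mm) begins 47 mm behind the grasp point.
Start: joints at [1.021, 0.342, 1.524, -0, 1.275, -0.146], TCP at [206.26, 482.788, 404.741] pointing down, gripper open.
Joint ranges: [-2.53, 2.53], [-0.77, 2.02], [0.04, 2.7], [-1, 4.14], [0.28, 2.66], [-3.11, 3.11]. Speed limits (rad/s): [2.57, 2.57, 3.14, 3.14, 3.14, 3.14].

### API

Orientations are given as [roll, pitch, yaw] about the fixed x, y, z axes, in that order (R = Rz(yaw) Ry(pitch) Rx(roll)).
In Python, from plant import status, viewer, ticket gives the robot as it stands.
- The arm moves only by the tool play_rows, never from a script. Its argument "commands" is a list of rows, each an object with "offset": the shift along the tool's x, y, z in m, a list of three; "twist": the turn about the tool's z in degrees. A call has 1 to 5 rows; each row shifts and turns the commanded pose from where the row before left it, along the tool's axes as they then stand; what a row does not reach is not made up. A row lasts 1/10 s, in which the tool goes at most 50 mm and 8.59 degrees, less where a joint would pass 70% of its speed; a pose out of reach is approached as far as the arm can. A call with a gripper value outside its range is refused whole. "jaw" is the closure in counts, from 0 (fully open) to 255 (shut), set as the call begins (left out, the last holds). The fingers move at their own pace and stop on an object; the grip force is fixed at half the most. Time passes only in rows, so rows that do not move let the fingers close. It gives the time, the measured TCP pose, the force and the opening at its end, in the units of the state.
- status.get_obs(): the state, without advancing time (a new reading comes with each control period).
- viewer.capture(name): name is "scene" or "top"; returns the picture (480x640x3 uint8, red, green, blue); there is no depth.
- viewer.camera_params(name): a dict with "fov_y" (degrees; the focal length in pixels is half the picture's height over the tangent of half this angle, whatever the lens; pixels are square), "cx", "cy" (the principal point, pixels), "rvec" (rotation vector, rad) and "tvec" (3), from world to camera coordinates, as OpenCV has them. Camera axes: x right, y down, z forward; pixel columns grow to the right and rows downward; lengths in mm; the calibration is good to about 2 mm. A picture is of the moment at which its call begins. camera_params takes no time and is no camera call.
- ticket.close_job(): hands the job in, once; it reports no verdict.
The state is a dict: "time": time; "joint_positions": joint angles; "dq": joint speeds; "tau": joint torques, N m; "tool_pos": TCP position; "tcp_rot": TCP orientation; "contact_force": force on the tool from outside, world axes, zero at the start; "moment": the same for the moment, N m; "grip_width": finger opening in mm.
Only numpy, scipy, OpenCV 4.12 (cv2) and the standard library are available. Lean on these libraries where they do the work, as an engineer would, in place of code of your own. Each camera call takes 0.05 s, during which the arm holds its last target.

## Working session

There is one attempt and no reset: what is moved stays moved. The work goes in short steps, Python scripts to look and compute and a tool call to move; the robot and the scene stay as the last step left them, time stands still between calls to the robot, and variables do not carry over. Pictures are saved under pics/ and viewed, and the job is handed in when it is done.

Besides the shell and the picture viewer there is one more tool, called after ">>>" by a JSON object that holds its "api" and its "payload", one argument or row to a line. play_rows: Moves the arm, as the interface text tells. Its arguments: {"type":"object","properties":{"commands":{"type":"array"},"jaw":{"type":"number"}},"required":["commands"]}

```bash
ls; mkdir -p pics; python3 - <<'E'
from plant import status, viewer
import cv2
print(status.get_obs())
for n in("scene","top"):
    im=viewer.capture(n); cv2.imwrite(f"pics/{n}0.png",im[:,:,::-1]); print(n,viewer.camera_params(n))
E
```

```text
pics
{'time': 0.0, 'joint_positions': array([ 1.02100489e+00,  3.42720106e-01,  1.52501266e+00, -5.12146993e-05,
        1.27534513e+00, -1.45987134e-01]), 'dq': array([ 0.00041304,  0.00212018,  0.0003047 , -0.00043547, -0.00013737,
       -0.00100429]), 'tau': array([-1.97979352e-03, -4.31248212e+01, -2.44217813e+01,  7.16175302e-02,
        5.61544276e-02, -1.45455815e-04]), 'tool_pos': array([206.19477389, 482.67400652, 404.04762137]), 'tcp_rot': array([-3.14011608e+00, -1.67605320e-04,  2.73780318e+00]), 'contact_force': array([-0.29895938,  0.96663154, -0.40860744]), 'moment': array([-0.0232777 , -0.04252405,  0.01553148]), 'grip_width': 91.7691841155871}
scene {'fov_y': 53.394456165531, 'cx': 322.3258785282345, 'cy': 238.42228126734602, 'rvec': array([ 2.45323138,  0.78515402, -0.23925114]), 'tvec': array([-459.20774385, -225.01160337,  991.34048953])}
top {'fov_y': 56.624774822548446, 'cx': 315.0158433273744, 'cy': 234.91386100317033, 'rvec': array([ 2.20438875, -2.16153521,  0.14717183]), 'tvec': array([-13.00781708, 541.4535495 , 638.08940269])}
```

View pics/scene0.png

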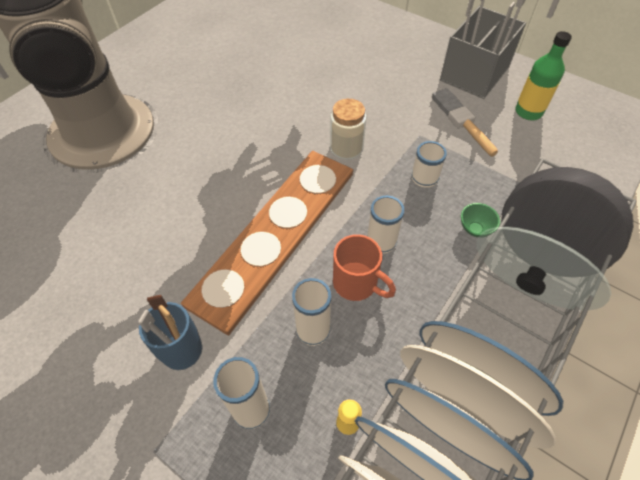

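View pics/top0.png

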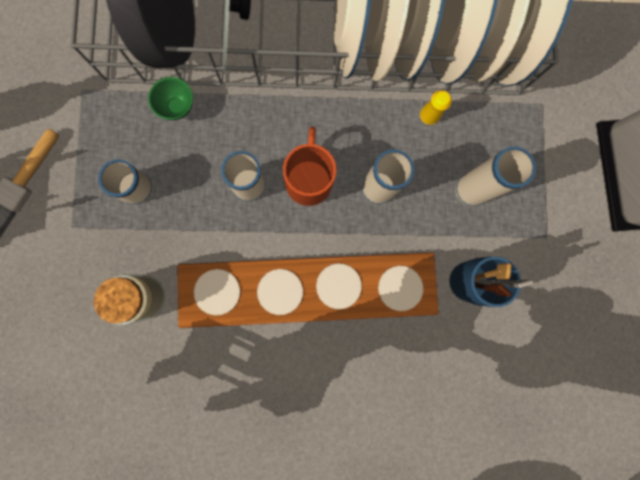

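The scene picture shows the crock at (172,335), the jar at (347,130) and the pads along (222,288)…(318,178). The top picture shows pads at about (217,292), (280,292), (339,287) and (401,288), the crock at (490,282), and rims at (120,178), (243,168), (394,170) and (513,168). The mug is at (310,170). Next I'll measure.

```bash
cat > h.py <<'E'
import numpy as np, cv2
from plant import viewer
def cam(n):
    p=viewer.camera_params(n); f=240/np.tan(np.radians(p['fov_y'])/2)
    K=np.array([[f,0,p['cx']],[0,f,p['cy']],[0,0,1]]); R=cv2.Rodrigues(np.array(p['rvec']))[0]
    return K,R,np.array(p['tvec'])
def ray(n,uv):
    K,R,t=cam(n); d=R.T@np.linalg.inv(K)@np.array([uv[0],uv[1],1.]); return -R.T@t,d
def onz(n,uv,z):
    o,d=ray(n,uv); return o+d*(z-o[2])/d[2]
def tri(a,b):
    P=[cam(n)[0]@np.c_[cam(n)[1],cam(n)[2]] for n in("top","scene")]
    X=cv2.triangulatePoints(P[0],P[1],np.array(a,float).reshape(2,1),np.array(b,float).reshape(2,1)); return X[:3,0]/X[3,0]
def contour_onz(n,c,z): return np.array([onz(n,q,z)[:2] for q in c.reshape(-1,2)])
def proj(n,X):
    K,R,t=cam(n); q=K@(R@np.array(X)+t); return q[:2]/q[2]
E
python3 - <<'E'
from h import *
for n in("top","scene"):
    im=cv2.imread(f"pics/{n}0.png"); hsv=cv2.cvtColor(im,cv2.COLOR_BGR2HSV)
    print(n,"cam pos",-cam(n)[1].T@cam(n)[2])
    b=im.astype(int)
    blue=((hsv[...,0]>95)&(hsv[...,0]<120)&(hsv[...,1]>90)).astype(np.uint8)*255
    cv2.imwrite(f"pics/{n}_blue.png",blue)
    cs,_=cv2.findContours(blue,cv2.RETR_EXTERNAL,cv2.CHAIN_APPROX_NONE)
    for c in cs:
        if cv2.contourArea(c)>150:
            (x,y,w,h)=cv2.boundingRect(c); print("blue",x,y,w,h,cv2.contourArea(c))
    # board mask
    board=((hsv[...,0]<20)&(hsv[...,1]>110)).astype(np.uint8)*255
    cs,_=cv2.findContours(cv2.morphologyEx(board,cv2.MORPH_CLOSE,np.ones((5,5))),cv2.RETR_CCOMP,cv2.CHAIN_APPROX_NONE)
    for c in cs:
        a=cv2.contourArea(c)
        if a>600:
            M=cv2.moments(c); q=(M['m10']/a,M['m01']/a); W=contour_onz(n,c,21); (cc,r)=cv2.minEnclosingCircle(W.astype(np.float32))
            e=cv2.fitEllipse(W.astype(np.float32)); print("brownish/hole",np.round(q,1),a,"world21",np.round(e[0],1),np.round(e[1],1))
E
```

```text
top cam pos [472.74552544  17.85314661 690.42897443]
blue 451 258 68 48 1386.5
blue 493 148 42 40 154.0
brownish/hole [117.4 299.8] 1686.0 world21 [440.6 285.9] [65.2 69.4]
brownish/hole [495.1 279.4] 645.0 world21 [ 480.1 -278.2] [46.3 56.1]
brownish/hole [306.3 289.5] 16157.0 world21 [460.8   6.2] [102.5 521.9]
brownish/hole [279.6 291.5] 1747.5 world21 [456.7  48.5] [69.7 70.1]
brownish/hole [216.5 291.7] 1760.0 world21 [454.8 141.8] [69.6 69.7]
brownish/hole [400.2 287.9] 1678.5 world21 [ 465.2 -132.1] [69.3 69.7]
brownish/hole [338.5 285.8] 1718.0 world21 [466.7 -39.2] [69.7 70.1]
brownish/hole [ 35.4 157.2] 844.0 world21 [652.7 420.4] [ 23.3 117.6]
brownish/hole [309.  172.1] 2688.0 world21 [641.5   8.2] [ 79.2 111.5]
scene cam pos [ 801.86600192 -329.68920459  701.83608   ]
brownish/hole [359.6 268.8] 2919.0 world21 [623.4  23.9] [ 94.6 132.7]
brownish/hole [266.  242.7] 10280.5 world21 [463.4  -2.9] [105.  508.4]
brownish/hole [222.3 287.9] 1387.0 world21 [ 463.2 -133.9] [70.8 72.1]
brownish/hole [260.1 248.3] 1205.0 world21 [464.6 -40.9] [71.3 72.7]
brownish/hole [287.5 211.7] 1035.5 world21 [454.9  46.7] [70.6 73.6]
brownish/hole [317.3 178.7] 907.5 world21 [453.3 139.4] [71.3 73.8]
```

```bash
python3 -c "
import cv2,numpy as np
cv2.imwrite('pics/bl.png',np.hstack([cv2.resize(cv2.imread('pics/%s_blue.png'%n),(400,300)) for n in('top','scene')]))"
```

```text
(no output)
```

View pics/bl.png

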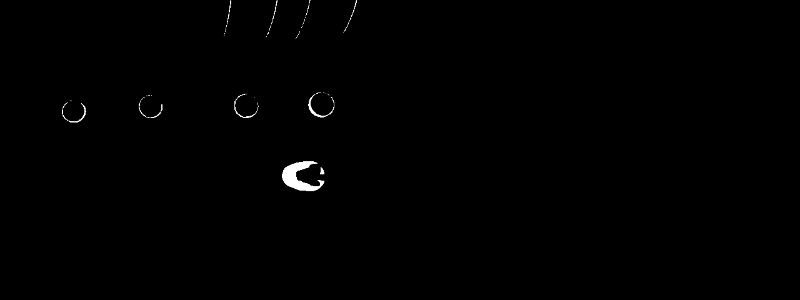

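The pads agree between views to about 2 mm, and the crock is at the −y end, so the tallest goes on pad_4. Next, the tumbler rims.

```bash
python3 - <<'E'
from h import *
seed={"top":{145:(513,168),120:(394,170),95:(243,168),70:(120,178)},"scene":{145:(239,380),120:(312,297),95:(387,211),70:(430,154)}}
res={}
for n in("top","scene"):
    im=cv2.imread(f"pics/{n}0.png"); hsv=cv2.cvtColor(im,cv2.COLOR_BGR2HSV)
    B=(hsv[...,0]>95)&(hsv[...,0]<125)&(hsv[...,1]>60)
    for h,(u,v) in seed[n].items():
        m=np.zeros_like(B); m[v-26:v+27,u-26:u+27]=1
        ys,xs=np.nonzero(B&m)
        hull=cv2.convexHull(np.c_[xs,ys].astype(np.int32))
        # dense pixels fit on plane of the rim
        W=np.array([onz(n,q,h+3)[:2] for q in np.c_[xs,ys]])
        A=np.c_[2*W,np.ones(len(W))]; s=np.linalg.lstsq(A,(W**2).sum(1),rcond=None)[0]
        r=np.sqrt(s[2]+s[0]**2+s[1]**2); e=np.sqrt(((W-s[:2])**2).sum(1))
        (c2,R2)=cv2.minEnclosingCircle(W.astype(np.float32))
        res[n,h]=c2
        print(n,h,len(xs),"ls",np.round(s[:2],1),round(r,1),"enc",np.round(c2,1),round(R2,1))
for h in (145,120,95,70):
    a=proj("top",[*res["top",h],h+3]);b=proj("scene",[*res["scene",h],h+3]); print(h,np.round(tri(a,b),1))
# mug rim
for n in("top","scene"):
    im=cv2.imread(f"pics/{n}0.png"); hsv=cv2.cvtColor(im,cv2.COLOR_BGR2HSV)
    e={"top":(308,170),"scene":(358,254)}[n]; print("mug rim",onz(n,e,88))
E
```

```text
Traceback (most recent call last):
  File "h.py", line 10, in onz
    o,d=ray(n,uv); return o+d*(z-o[2])/d[2]
        ~~~^^^^^^
  File "h.py", line 8, in ray
    K,R,t=cam(n); d=R.T@np.linalg.inv(K)@np.array([uv[0],uv[1],1.]); return -R.T@t,d
          ~~~^^^
  File "h.py", line 4, in cam
    p=viewer.camera_params(n); f=240/np.tan(np.radians(p['fov_y'])/2)
ValueError: time passes only in moves, steps and waits
```

```bash
sed -i 's/^def cam/import functools\n@functools.lru_cache(None)\ndef cam/' h.py; python3 - <<'E'
from h import *
seed={"top":{145:(513,168),120:(394,170),95:(243,168),70:(120,178)},"scene":{145:(239,380),120:(312,297),95:(387,211),70:(430,154)}}
res={}
for n in("top","scene"):
    im=cv2.imread(f"pics/{n}0.png"); hsv=cv2.cvtColor(im,cv2.COLOR_BGR2HSV)
    B=(hsv[...,0]>95)&(hsv[...,0]<125)&(hsv[...,1]>60)
    for h,(u,v) in seed[n].items():
        m=np.zeros_like(B); m[v-26:v+27,u-26:u+27]=1
        ys,xs=np.nonzero(B&m)
        W=np.array([onz(n,q,h+3)[:2] for q in np.c_[xs,ys]])
        A=np.c_[2*W,np.ones(len(W))]; s=np.linalg.lstsq(A,(W**2).sum(1),rcond=None)[0]
        r=np.sqrt(s[2]+s[0]**2+s[1]**2)
        (c2,R2)=cv2.minEnclosingCircle(W.astype(np.float32))
        res[n,h]=c2
        print(n,h,len(xs),"ls",np.round(s[:2],1),round(r,1),"enc",np.round(c2,1),round(R2,1))
for h in (145,120,95,70):
    a=proj("top",[*res["top",h],h+3]);b=proj("scene",[*res["scene",h],h+3]); print(h,np.round(tri(a,b),1))
for n in("top","scene"):
    e={"top":(308,170),"scene":(358,254)}[n]; print("mug rim",onz(n,e,88))
E
```

```text
top 145 408 ls [ 621.2 -249.1] 24.9 enc [ 621.2 -248.4] 27.6
top 120 306 ls [ 621.  -100.8] 24.9 enc [ 620.9 -100.7] 26.7
top 95 264 ls [620.7 101.8] 24.7 enc [620.4 101.8] 26.5
top 70 304 ls [611.2 275.4] 24.8 enc [610.6 275.5] 27.1
scene 145 300 ls [ 619.8 -250.6] 24.5 enc [ 620.  -250.8] 26.1
scene 120 167 ls [ 619.4 -102.7] 24.6 enc [ 620.3 -102.7] 26.1
scene 95 106 ls [619.3  99.7] 24.9 enc [619.5  99.3] 26.2
scene 70 54 ls [610.3 271.5] 24.1 enc [611.2 270.7] 25.5
145 [ 620.5 -249.9  146.8]
120 [ 620.5 -101.6  121.8]
95 [619.8 101.1  96.7]
70 [610.5 276.5  68.3]
mug rim [625.23167431  10.75654461  88.        ]
mug rim [625.07978642   7.89787249  88.        ]
```

>>> {"api": "play_rows", "payload": {
  "commands": [
    {"offset":[0,0,0],"twist":8.4},
    {"offset":[0,0,0],"twist":8.4},
    {"offset":[0,0,0],"twist":8.4},
    {"offset":[0,0,0],"twist":8.4},
    {"offset":[0,0,0],"twist":8.4}
  ],
  "jaw": 0
}}

```text
time: 0.6
tool_pos: [206.2, 482.7, 404.3]
tcp_rot: [-3.141, 0.001, 1.999]
contact_force: [-0.6, 0.2, -0.4]
grip_width: 92.1
```

>>> {"api": "play_rows", "payload": {
  "commands": [
    {"offset":[0,0,0],"twist":8.4},
    {"offset":[0,0,0],"twist":8.4},
    {"offset":[0,0,0],"twist":8.1},
    {"offset":[0,0,0],"twist":0},
    {"offset":[0,0,0],"twist":0}
  ]
}}

```text
time: 1.1
tool_pos: [206.2, 482.7, 404.5]
tcp_rot: [-3.141, 0.0, 1.574]
contact_force: [0.3, 0.5, 0.8]
grip_width: 91.6
```

```bash
python3 - <<'E'
from h import *
from plant import status
for n,uv,z in[("top",(450,85),100),("top",(435,105),40),("top",(172,98),40),("top",(250,85),100),("scene",(348,420),40),("top",(430,118),3)]: print(uv,onz(n,uv,z))
o=status.get_obs(); print(o['tool_pos'],o['tcp_rot'],o['joint_positions'],o['time'])
E
```

```text
(450, 85) [ 748.4132893  -184.81626639  100.        ]
(435, 105) [ 743.81132265 -181.82236274   40.        ]
(172, 98) [742.29597721 216.35825169  40.        ]
(250, 85) [739.32260673  92.92003345 100.        ]
(348, 420) [ 742.11215477 -190.10312326   40.        ]
(430, 118) [ 737.27713703 -184.84368277    3.        ]
[206.23052251 482.73399808 404.48564753] [-3.14134809e+00  4.39287149e-04  1.57403644e+00] [ 1.02099945e+00  3.42243853e-01  1.52446676e+00 -2.36616489e-05
  1.27538431e+00  1.01776628e+00] 1.1
```

>>> {"api": "play_rows", "payload": {
  "commands": [
    {"offset":[-0.01,0.02,0],"twist":0.2},
    {"offset":[-0.02,0.035,0],"twist":0},
    {"offset":[-0.02,0.04,0],"twist":0},
    {"offset":[-0.02,0.04,0],"twist":0},
    {"offset":[-0.02,0.04,0],"twist":0}
  ]
}}

```text
time: 1.6
tool_pos: [382.2, 391.2, 404.8]
tcp_rot: [3.142, -0.0, 1.571]
contact_force: [1.1, 0.5, -0.1]
grip_width: 91.5
```

>>> {"api": "play_rows", "payload": {
  "commands": [
    {"offset":[-0.02,0.04,0],"twist":0},
    {"offset":[-0.02,0.04,0],"twist":0},
    {"offset":[-0.02,0.04,0],"twist":0},
    {"offset":[-0.02,0.04,0],"twist":0},
    {"offset":[-0.02,0.035,0],"twist":0}
  ]
}}

```text
time: 2.1
tool_pos: [577.3, 290.1, 404.4]
tcp_rot: [-3.142, -0.0, 1.57]
contact_force: [0.5, 1.1, 0.1]
grip_width: 92.0
```

>>> {"api": "play_rows", "payload": {
  "commands": [
    {"offset":[-0.0138,0.0248,0],"twist":0},
    {"offset":[-0.005,0.01,0],"twist":0},
    {"offset":[0,0,0],"twist":0}
  ]
}}

```text
time: 2.4
tool_pos: [611.0, 271.7, 403.9]
tcp_rot: [-3.141, 0.0, 1.567]
contact_force: [0.0, -0.1, -0.1]
grip_width: 91.9
```

>>> {"api": "play_rows", "payload": {
  "commands": [
    {"offset":[0,0,0.025],"twist":0},
    {"offset":[0,0,0.035],"twist":0},
    {"offset":[0,0,0.035],"twist":0},
    {"offset":[0,0,0.025],"twist":0},
    {"offset":[0,0,0],"twist":0}
  ]
}}

```text
time: 2.9
tool_pos: [607.8, 273.5, 280.9]
tcp_rot: [-3.134, 0.002, 1.57]
contact_force: [-0.1, 0.3, -0.6]
grip_width: 91.7
```

```bash
python3 - <<'E'
from h import *
from plant import status
for i in range(1):
    o=status.get_obs(); print(o['tool_pos'],o['tcp_rot'],o['joint_positions'],o['time'])
for n in("scene","top"): cv2.imwrite(f"pics/{n}1.png",viewer.capture(n)[:,:,::-1])
a,b=[cv2.imread(f"pics/{n}1.png") for n in("scene","top")]
cv2.imwrite("pics/c1.png",np.hstack([cv2.resize(a[0:300,240:640],(400,300)),cv2.resize(b[0:300,0:400],(400,300))]))
E
```

```text
[607.7680723  273.53930476 280.94122417] [-3.13352848e+00  2.03670946e-03  1.56963347e+00] [3.07921849e-01 7.08240088e-01 1.24961254e+00 5.51979709e-04
 1.19204164e+00 3.08886683e-01] 2.9
```

View pics/c1.png

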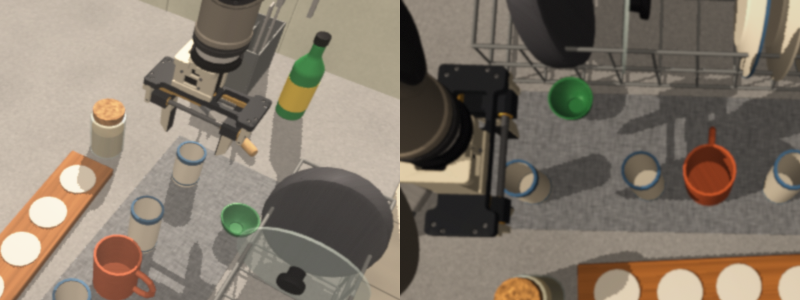

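The gripper is above the shortest tumbler with its jaws along x (scene crop, tumbler at (188,160)). Going down.

>>> {"api": "play_rows", "payload": {
  "commands": [
    {"offset":[0,0,0.015],"twist":0},
    {"offset":[0,0,0.02],"twist":0},
    {"offset":[0,0,0.02],"twist":0},
    {"offset":[0,0,0.02],"twist":0},
    {"offset":[0,0,0.01],"twist":0}
  ]
}}

```text
time: 3.5
tool_pos: [610.2, 273.0, 200.5]
tcp_rot: [3.14, -0.001, 1.568]
contact_force: [-0.2, 0.3, -0.6]
grip_width: 92.0
```

>>> {"api": "play_rows", "payload": {
  "commands": [
    {"offset":[0,0,0],"twist":0},
    {"offset":[0,0,0],"twist":0}
  ]
}}

```text
time: 3.7
tool_pos: [610.7, 272.8, 201.5]
tcp_rot: [3.139, -0.001, 1.567]
contact_force: [-0.5, -0.4, 0.4]
grip_width: 91.7
```

>>> {"api": "play_rows", "payload": {
  "commands": [
    {"offset":[0,0,0],"twist":0},
    {"offset":[0,0,0],"twist":0},
    {"offset":[0,0,0],"twist":0},
    {"offset":[0,0,0],"twist":0},
    {"offset":[0,0,0],"twist":0}
  ],
  "jaw": 255
}}

```text
time: 4.2
tool_pos: [610.3, 272.4, 199.9]
tcp_rot: [3.141, -0.0, 1.567]
contact_force: [-0.8, 0.6, 0.7]
grip_width: 56.2
```

>>> {"api": "play_rows", "payload": {
  "commands": [
    {"offset":[0,0,0],"twist":0},
    {"offset":[0,0,0],"twist":0},
    {"offset":[0,0,0],"twist":0}
  ]
}}

```text
time: 4.5
tool_pos: [610.2, 272.4, 199.8]
tcp_rot: [-3.141, -0.0, 1.567]
contact_force: [-0.2, -0.9, 1.9]
grip_width: 52.1
```

>>> {"api": "play_rows", "payload": {
  "commands": [
    {"offset":[0,0,-0.005],"twist":0},
    {"offset":[0,0,-0.01],"twist":0},
    {"offset":[0,0,-0.015],"twist":-0.2},
    {"offset":[0,0,-0.015],"twist":0},
    {"offset":[0,0,-0.01],"twist":0}
  ]
}}

```text
time: 5.0
tool_pos: [610.6, 272.5, 257.4]
tcp_rot: [3.139, -0.001, 1.57]
contact_force: [0.5, 0.0, -1.6]
grip_width: 52.1
```

>>> {"api": "play_rows", "payload": {
  "commands": [
    {"offset":[-0.007,-0.008,0],"twist":0},
    {"offset":[-0.013,-0.015,0],"twist":0},
    {"offset":[-0.018,-0.021,0],"twist":0},
    {"offset":[-0.018,-0.021,0],"twist":0},
    {"offset":[-0.018,-0.021,0],"twist":0}
  ]
}}

```text
time: 5.5
tool_pos: [523.4, 197.9, 255.7]
tcp_rot: [3.14, -0.0, 1.57]
contact_force: [0.6, -0.2, -1.5]
grip_width: 52.0
```

>>> {"api": "play_rows", "payload": {
  "commands": [
    {"offset":[-0.018,-0.021,0],"twist":0},
    {"offset":[-0.018,-0.021,0],"twist":0},
    {"offset":[-0.013,-0.016,0],"twist":0},
    {"offset":[-0.007,-0.009,0],"twist":0},
    {"offset":[-0.003,-0.0034,0],"twist":0}
  ]
}}

```text
time: 6.0
tool_pos: [453.4, 139.1, 255.5]
tcp_rot: [3.141, -0.0, 1.57]
contact_force: [0.6, 0.3, -1.3]
grip_width: 52.2
```

>>> {"api": "play_rows", "payload": {
  "commands": [
    {"offset":[0,0,0],"twist":0},
    {"offset":[0,0,0],"twist":0},
    {"offset":[0,0,0],"twist":0}
  ]
}}

```text
time: 6.3
tool_pos: [454.4, 139.9, 254.8]
tcp_rot: [3.141, -0.0, 1.571]
contact_force: [0.6, 1.4, -2.8]
grip_width: 52.0
```

```bash
python3 - <<'E'
from h import *
from plant import status
o=status.get_obs(); print(o['tool_pos'],o['tcp_rot'],o['time'])
for n in("scene","top"): cv2.imwrite(f"pics/{n}2.png",viewer.capture(n)[:,:,::-1])
a,b=[cv2.imread(f"pics/{n}2.png") for n in("scene","top")]
cv2.imwrite("pics/c2.png",np.hstack([cv2.resize(a[0:300,140:540],(400,300)),cv2.resize(b[100:400,0:400],(400,300))]))
E
```

```text
[454.38790077 139.89569569 254.75251483] [ 3.14082066e+00 -2.31918542e-04  1.57056939e+00] 6.3
```

View pics/c2.png

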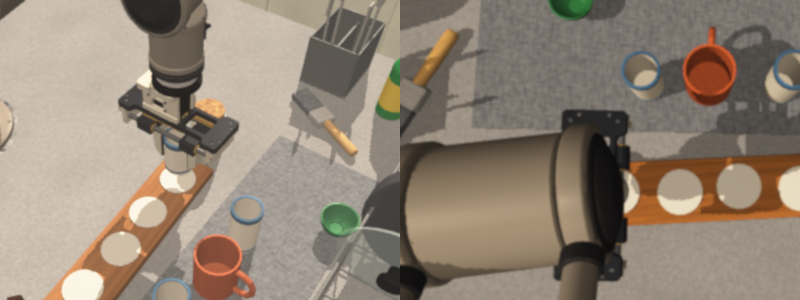

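The tumbler hangs above pad_1 in the scene crop (178,160). Lowering.

>>> {"api": "play_rows", "payload": {
  "commands": [
    {"offset":[0,0,0.008],"twist":0},
    {"offset":[0,0,0.01],"twist":0},
    {"offset":[0,0,0.009],"twist":0},
    {"offset":[0,0,0.005],"twist":0},
    {"offset":[0,0,0.002],"twist":0}
  ]
}}

```text
time: 6.9
tool_pos: [453.6, 139.5, 219.7]
tcp_rot: [-3.14, 0.0, 1.57]
contact_force: [-0.7, 0.1, -1.7]
grip_width: 51.8
```

>>> {"api": "play_rows", "payload": {
  "commands": [
    {"offset":[0,0,0.0005],"twist":0},
    {"offset":[0,0,0.0005],"twist":0},
    {"offset":[0,0,0],"twist":0}
  ]
}}

```text
time: 7.2
tool_pos: [453.9, 139.5, 220.0]
tcp_rot: [3.141, -0.0, 1.57]
contact_force: [-0.6, -0.8, -2.8]
grip_width: 52.1
```

>>> {"api": "play_rows", "payload": {
  "commands": [
    {"offset":[0,0,0.001],"twist":0},
    {"offset":[0,0,0.001],"twist":0},
    {"offset":[0,0,0],"twist":0}
  ]
}}

```text
time: 7.5
tool_pos: [453.8, 139.5, 217.8]
tcp_rot: [3.141, -0.0, 1.57]
contact_force: [-1.1, -0.0, -1.0]
grip_width: 52.0
```

```bash
cat > q.py <<'E'
import sys
from h import *
from plant import status
k=sys.argv[1]; o=status.get_obs(); print(np.round(o['tool_pos'],1),o['contact_force'],o['time'])
b=[int(v) for v in sys.argv[2:4]]
im=viewer.capture("scene")[:,:,::-1]; cv2.imwrite(f"pics/s{k}.png",im); c=im[b[1]:b[1]+150,b[0]:b[0]+200]
cv2.imwrite(f"pics/z{k}.png",cv2.resize(c,None,fx=4,fy=4,interpolation=cv2.INTER_CUBIC))
E
python3 q.py 3 220 80
```

```text
[453.8 139.5 217.8] [-1.13825273 -0.04402842 -0.9893175 ] 7.5
```

View pics/z3.png

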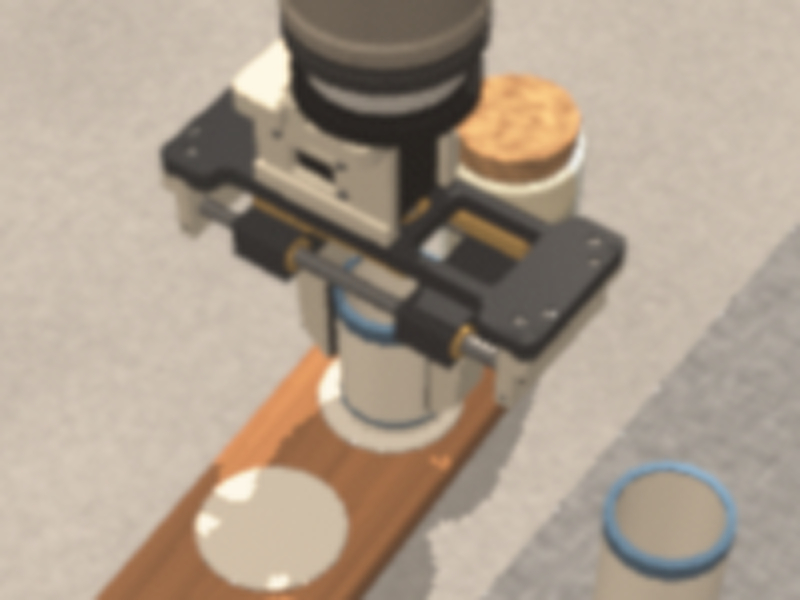

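The tumbler sits just over the middle of pad_1, with the foot at zoom (385,420). Lowering until I feel contact.

>>> {"api": "play_rows", "payload": {
  "commands": [
    {"offset":[0,0,0.0005],"twist":0},
    {"offset":[0,0,0.0005],"twist":0},
    {"offset":[0,0,0],"twist":0}
  ]
}}

```text
time: 7.85
tool_pos: [453.7, 139.5, 217.7]
tcp_rot: [3.141, -0.0, 1.57]
contact_force: [-2.6, -0.6, 9.5]
grip_width: 52.2
```

Contact. Releasing.

>>> {"api": "play_rows", "payload": {
  "commands": [
    {"offset":[0,0,0],"twist":0},
    {"offset":[0,0,0],"twist":0},
    {"offset":[0,0,0],"twist":0},
    {"offset":[0,0,0],"twist":0},
    {"offset":[0,0,0],"twist":0}
  ],
  "jaw": 0
}}

```text
time: 8.35
tool_pos: [453.8, 139.5, 216.6]
tcp_rot: [-3.141, -0.0, 1.57]
contact_force: [-0.5, -0.3, -0.1]
grip_width: 88.0
```

>>> {"api": "play_rows", "payload": {
  "commands": [
    {"offset":[0,0,0],"twist":0},
    {"offset":[0,0,0],"twist":0},
    {"offset":[0,0,0],"twist":0}
  ]
}}

```text
time: 8.65
tool_pos: [453.7, 139.5, 216.7]
tcp_rot: [-3.142, -0.0, 1.57]
contact_force: [0.3, 0.7, -0.0]
grip_width: 91.7
```

>>> {"api": "play_rows", "payload": {
  "commands": [
    {"offset":[0,0,-0.01],"twist":0},
    {"offset":[0,0,-0.02],"twist":0},
    {"offset":[0,0,-0.03],"twist":0},
    {"offset":[0,0,-0.035],"twist":0},
    {"offset":[0,0,-0.035],"twist":0}
  ]
}}

```text
time: 9.15
tool_pos: [453.4, 139.5, 348.7]
tcp_rot: [3.141, -0.0, 1.57]
contact_force: [0.7, -0.0, -0.1]
grip_width: 91.9
```

>>> {"api": "play_rows", "payload": {
  "commands": [
    {"offset":[0,0,-0.025],"twist":0},
    {"offset":[0,0,-0.01],"twist":0},
    {"offset":[0,0,0],"twist":0}
  ]
}}

```text
time: 9.45
tool_pos: [453.7, 139.5, 383.0]
tcp_rot: [3.139, -0.0, 1.57]
contact_force: [-0.3, -0.6, 0.6]
grip_width: 91.7
```

```bash
python3 q.py 4 220 80
```

```text
[453.7 139.5 383. ] [-0.31555624 -0.61078739  0.57295749] 9.45
```

View pics/z4.png

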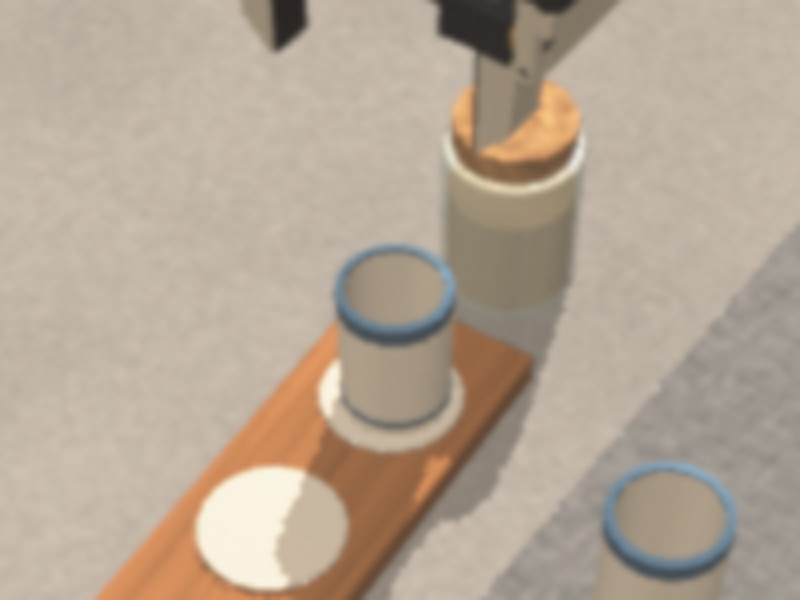

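T70 stands upright on pad_1 (rim at zoom (395,294), foot within the pad). Next is T95.

>>> {"api": "play_rows", "payload": {
  "commands": [
    {"offset":[-0.003,0.015,0],"twist":0},
    {"offset":[-0.006,0.025,0],"twist":0},
    {"offset":[-0.008,0.035,0],"twist":0},
    {"offset":[-0.008,0.035,0],"twist":0},
    {"offset":[-0.008,0.03,0],"twist":0}
  ]
}}

```text
time: 10.0
tool_pos: [595.0, 105.9, 379.2]
tcp_rot: [-3.138, 0.0, 1.57]
contact_force: [-0.1, -0.0, -0.1]
grip_width: 92.1
```

>>> {"api": "play_rows", "payload": {
  "commands": [
    {"offset":[-0.004,0.018,0],"twist":0},
    {"offset":[-0.0017,0.0083,0],"twist":0},
    {"offset":[0,0,0],"twist":0},
    {"offset":[0,0,0],"twist":0}
  ]
}}

```text
time: 10.4
tool_pos: [619.3, 101.0, 380.7]
tcp_rot: [-3.139, -0.0, 1.57]
contact_force: [-0.6, 0.4, 0.3]
grip_width: 91.8
```

```bash
python3 - <<'E'
from h import *
print(onz("scene",(318.75,153.5),91))
E
python3 q.py 5 280 120
```

```text
[458.06817903 138.42942384  91.        ]
[619.3 101.  380.7] [-0.63214978  0.36592734  0.34058315] 10.4
```

View pics/s5.png

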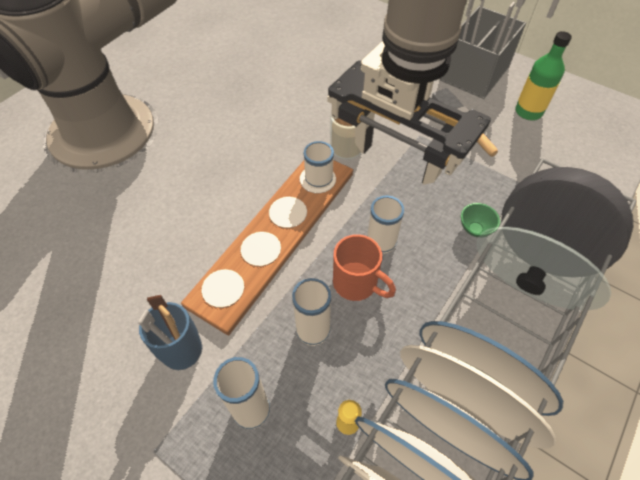

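The picture shows T70 on pad_1 and the gripper over T95 at (385,222). Descending 157 mm.

>>> {"api": "play_rows", "payload": {
  "commands": [
    {"offset":[0,0,0.015],"twist":0},
    {"offset":[0,0,0.025],"twist":0},
    {"offset":[0,0,0.025],"twist":0},
    {"offset":[0,0,0.015],"twist":0},
    {"offset":[0,0,0.01],"twist":0}
  ]
}}

```text
time: 10.95
tool_pos: [619.0, 101.1, 290.7]
tcp_rot: [-3.14, -0.0, 1.571]
contact_force: [-0.3, -1.3, 0.5]
grip_width: 91.9
```

>>> {"api": "play_rows", "payload": {
  "commands": [
    {"offset":[0,0,0.015],"twist":0},
    {"offset":[0,0,0.02],"twist":0},
    {"offset":[0,0,0.02],"twist":0},
    {"offset":[0,0,0.009],"twist":0},
    {"offset":[0,0,0.003],"twist":0}
  ]
}}

```text
time: 11.45
tool_pos: [619.7, 100.9, 224.3]
tcp_rot: [-3.141, -0.0, 1.57]
contact_force: [0.2, 0.2, 0.3]
grip_width: 91.9
```

>>> {"api": "play_rows", "payload": {
  "commands": [
    {"offset":[0,0,0],"twist":0},
    {"offset":[0,0,0],"twist":0}
  ]
}}

```text
time: 11.65
tool_pos: [620.3, 100.8, 225.9]
tcp_rot: [3.14, -0.0, 1.57]
contact_force: [0.3, 0.1, 0.6]
grip_width: 91.3
```

>>> {"api": "play_rows", "payload": {
  "commands": [
    {"offset":[0,0,0],"twist":0},
    {"offset":[0,0,0],"twist":0},
    {"offset":[0,0,0],"twist":0},
    {"offset":[0,0,0],"twist":0},
    {"offset":[0,0,0],"twist":0}
  ],
  "jaw": 255
}}

```text
time: 12.15
tool_pos: [620.0, 100.7, 224.8]
tcp_rot: [3.142, -0.0, 1.57]
contact_force: [0.1, -1.0, 0.2]
grip_width: 56.6
```

>>> {"api": "play_rows", "payload": {
  "commands": [
    {"offset":[0,0,0],"twist":0},
    {"offset":[0,0,0],"twist":0},
    {"offset":[0,0,0],"twist":0},
    {"offset":[0,0,0],"twist":0}
  ]
}}

```text
time: 12.55
tool_pos: [620.0, 100.7, 224.7]
tcp_rot: [-3.141, -0.0, 1.57]
contact_force: [-0.8, 0.5, 0.9]
grip_width: 51.7
```

```bash
cat > rim.py <<'E'
from h import *
def rim(path,n,seed,z,w=24):
    im=cv2.imread(path); hsv=cv2.cvtColor(im,cv2.COLOR_BGR2HSV)
    B=(hsv[...,0]>95)&(hsv[...,0]<125)&(hsv[...,1]>60)
    u,v=map(int,seed); m=np.zeros_like(B); m[v-w:v+w+1,u-w:u+w+1]=1
    ys,xs=np.nonzero(B&m); W=np.array([onz(n,q,z)[:2] for q in np.c_[xs,ys]])
    s=np.linalg.lstsq(np.c_[2*W,np.ones(len(W))],(W**2).sum(1),rcond=None)[0]
    return np.round(s[:2],1),round(float(np.sqrt(s[2]+s[0]**2+s[1]**2)),1),np.round(cv2.minEnclosingCircle(W.astype(np.float32))[0],1)
E
python3 - <<'E'
from rim import *
print(rim("pics/s5.png","scene",(319,154),91,18))
E
```

```text
(array([455.3, 140.7]), 24.4, array([457.8, 139.2]))
```

T70 measures within about 3 mm of the pad centre. Next I lift T95 and carry it to pad_2 (dx −164, dy −53).

>>> {"api": "play_rows", "payload": {
  "commands": [
    {"offset":[0,0,-0.005],"twist":0},
    {"offset":[0,0,-0.01],"twist":0},
    {"offset":[0,0,-0.015],"twist":0},
    {"offset":[0,0,-0.015],"twist":0},
    {"offset":[0,0,-0.01],"twist":0}
  ]
}}

```text
time: 13.05
tool_pos: [620.3, 100.7, 281.7]
tcp_rot: [3.139, -0.0, 1.57]
contact_force: [-0.1, -0.7, -2.0]
grip_width: 51.3
```

>>> {"api": "play_rows", "payload": {
  "commands": [
    {"offset":[-0.003,-0.009,0],"twist":0},
    {"offset":[-0.005,-0.016,0],"twist":0},
    {"offset":[-0.007,-0.022,0],"twist":0},
    {"offset":[-0.007,-0.022,0],"twist":0},
    {"offset":[-0.007,-0.022,0],"twist":0}
  ]
}}

```text
time: 13.55
tool_pos: [528.1, 71.5, 280.1]
tcp_rot: [3.141, -0.0, 1.57]
contact_force: [0.5, 0.7, -0.5]
grip_width: 51.5
```

>>> {"api": "play_rows", "payload": {
  "commands": [
    {"offset":[-0.007,-0.022,0],"twist":0},
    {"offset":[-0.007,-0.022,0],"twist":0},
    {"offset":[-0.006,-0.016,0],"twist":0},
    {"offset":[-0.003,-0.009,0],"twist":0},
    {"offset":[-0.0012,-0.0042,0],"twist":0}
  ]
}}

```text
time: 14.05
tool_pos: [455.4, 47.4, 280.2]
tcp_rot: [3.141, -0.0, 1.57]
contact_force: [-0.8, -0.3, -1.6]
grip_width: 51.8
```

>>> {"api": "play_rows", "payload": {
  "commands": [
    {"offset":[0,0,0],"twist":0},
    {"offset":[0,0,0],"twist":0},
    {"offset":[0,0,0],"twist":0}
  ]
}}

```text
time: 14.35
tool_pos: [456.4, 47.7, 279.7]
tcp_rot: [3.141, -0.0, 1.57]
contact_force: [0.0, -0.4, -1.1]
grip_width: 51.6
```

>>> {"api": "play_rows", "payload": {
  "commands": [
    {"offset":[0,0,0.008],"twist":0},
    {"offset":[0,0,0.01],"twist":0},
    {"offset":[0,0,0.008],"twist":0},
    {"offset":[0,0,0.005],"twist":0},
    {"offset":[0,0,0.002],"twist":0}
  ]
}}

```text
time: 14.85
tool_pos: [455.6, 47.6, 245.8]
tcp_rot: [-3.14, -0.0, 1.57]
contact_force: [-1.2, -0.2, -0.5]
grip_width: 51.6
```

>>> {"api": "play_rows", "payload": {
  "commands": [
    {"offset":[0,0,0.0005],"twist":0},
    {"offset":[0,0,0.0005],"twist":0},
    {"offset":[0,0,0],"twist":0}
  ]
}}

```text
time: 15.15
tool_pos: [455.9, 47.6, 245.9]
tcp_rot: [3.141, -0.0, 1.57]
contact_force: [-0.4, -0.7, -2.0]
grip_width: 51.9
```

```bash
python3 q.py 6 200 100
```

```text
[455.9  47.6 245.9] [-0.41357829 -0.66217087 -2.01584053] 15.15
```

View pics/z6.png

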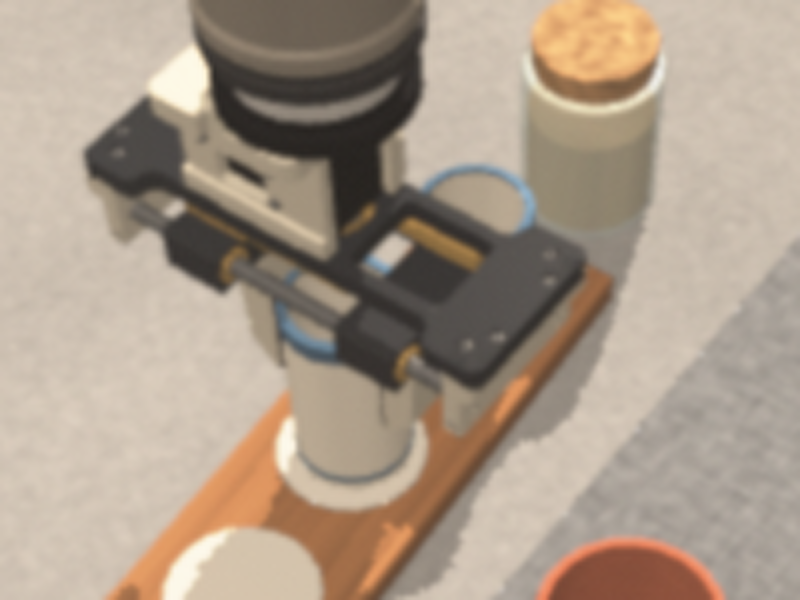

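T95 hangs a few mm above pad_2, foot at zoom (353,465), centred. Lowering to contact at about z 242.7.

>>> {"api": "play_rows", "payload": {
  "commands": [
    {"offset":[0,0,0.001],"twist":0},
    {"offset":[0,0,0.001],"twist":0},
    {"offset":[0,0,0.0005],"twist":0},
    {"offset":[0,0,0.0005],"twist":0},
    {"offset":[0,0,0],"twist":0}
  ]
}}

```text
time: 15.7
tool_pos: [455.8, 47.6, 242.7]
tcp_rot: [3.142, -0.0, 1.57]
contact_force: [0.1, 0.1, -1.5]
grip_width: 52.0
```

>>> {"api": "play_rows", "payload": {
  "commands": [
    {"offset":[0,0,0.0005],"twist":0},
    {"offset":[0,0,0],"twist":0}
  ]
}}

```text
time: 15.9
tool_pos: [455.8, 47.6, 242.6]
tcp_rot: [3.141, -0.0, 1.57]
contact_force: [-2.3, 1.0, 5.5]
grip_width: 51.6
```

>>> {"api": "play_rows", "payload": {
  "commands": [
    {"offset":[0,0,0],"twist":0},
    {"offset":[0,0,0],"twist":0},
    {"offset":[0,0,0],"twist":0},
    {"offset":[0,0,0],"twist":0},
    {"offset":[0,0,0],"twist":0}
  ],
  "jaw": 0
}}

```text
time: 16.4
tool_pos: [455.8, 47.6, 242.1]
tcp_rot: [-3.142, -0.0, 1.57]
contact_force: [0.2, -0.4, -1.2]
grip_width: 87.0
```

>>> {"api": "play_rows", "payload": {
  "commands": [
    {"offset":[0,0,0],"twist":0},
    {"offset":[0,0,0],"twist":0},
    {"offset":[0,0,0],"twist":0}
  ]
}}

```text
time: 16.7
tool_pos: [455.8, 47.6, 242.2]
tcp_rot: [3.142, -0.0, 1.57]
contact_force: [0.5, 0.9, 0.1]
grip_width: 91.8
```

>>> {"api": "play_rows", "payload": {
  "commands": [
    {"offset":[0,0,-0.01],"twist":0},
    {"offset":[0,0,-0.02],"twist":0},
    {"offset":[0,0,-0.03],"twist":0},
    {"offset":[0,0,-0.03],"twist":0},
    {"offset":[0,0,-0.03],"twist":0}
  ]
}}

```text
time: 17.2
tool_pos: [455.5, 47.6, 364.1]
tcp_rot: [3.141, -0.0, 1.57]
contact_force: [0.2, 0.2, 0.0]
grip_width: 91.8
```

>>> {"api": "play_rows", "payload": {
  "commands": [
    {"offset":[0,0,-0.02],"twist":0},
    {"offset":[0,0,-0.01],"twist":0},
    {"offset":[0,0,0],"twist":0}
  ]
}}

```text
time: 17.5
tool_pos: [455.8, 47.6, 393.6]
tcp_rot: [3.139, 0.0, 1.57]
contact_force: [0.5, 0.4, -0.0]
grip_width: 92.0
```

```bash
python3 q.py 7 200 100
```

```text
[455.8  47.6 393.6] [ 0.48563328  0.40832868 -0.01632193] 17.5
```

View pics/s7.png

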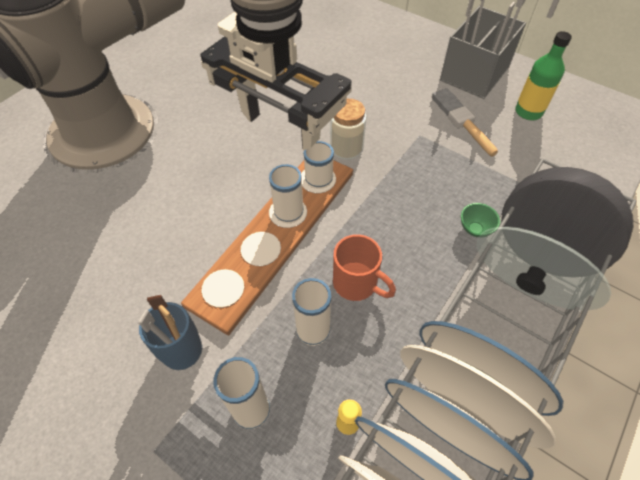

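T95 stands on pad_2 (rim at (286,180)) and T70 is undisturbed. Next is T120.

>>> {"api": "play_rows", "payload": {
  "commands": [
    {"offset":[-0.009,0.01,0],"twist":0},
    {"offset":[-0.016,0.018,0],"twist":0},
    {"offset":[-0.022,0.024,0],"twist":0},
    {"offset":[-0.022,0.024,0],"twist":0},
    {"offset":[-0.022,0.024,0],"twist":0}
  ]
}}

```text
time: 18.05
tool_pos: [557.0, -45.1, 390.5]
tcp_rot: [-3.139, -0.0, 1.57]
contact_force: [0.5, -0.4, -0.6]
grip_width: 91.9
```

>>> {"api": "play_rows", "payload": {
  "commands": [
    {"offset":[-0.022,0.024,0],"twist":0},
    {"offset":[-0.018,0.02,0],"twist":0},
    {"offset":[-0.012,0.0135,0],"twist":0},
    {"offset":[-0.0063,0.007,0],"twist":0},
    {"offset":[0,0,0],"twist":0}
  ]
}}

```text
time: 18.55
tool_pos: [620.8, -103.0, 390.4]
tcp_rot: [-3.139, -0.001, 1.569]
contact_force: [0.2, -0.0, -0.0]
grip_width: 91.9
```

>>> {"api": "play_rows", "payload": {
  "commands": [
    {"offset":[0,0,0.01],"twist":0},
    {"offset":[0,0,0.02],"twist":0},
    {"offset":[0,0,0.025],"twist":0},
    {"offset":[0,0,0.015],"twist":0},
    {"offset":[0,0,0.008],"twist":0}
  ]
}}

```text
time: 19.05
tool_pos: [619.2, -100.8, 312.1]
tcp_rot: [-3.138, -0.001, 1.571]
contact_force: [-0.3, 0.2, 0.2]
grip_width: 92.1
```

```bash
python3 q.py 8 220 200; python3 -c "
from rim import *
print(rim('pics/s7.png','scene',(286,179),116,20))"
```

```text
[ 619.2 -100.8  312.1] [-0.25317554  0.22763841  0.24478255] 19.05
(array([457.6,  46.5]), 24.1, array([462.9,  39.9]))
```

View pics/s8.png

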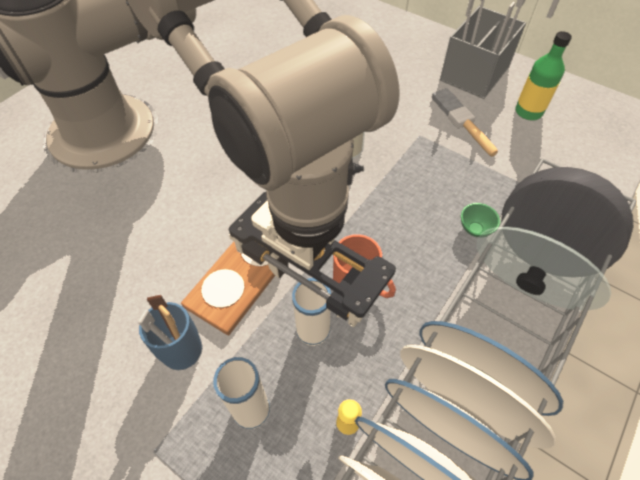

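The gripper is above T120 (rim at (312,300)), clear of the mug. Descending 65 mm and gripping.

>>> {"api": "play_rows", "payload": {
  "commands": [
    {"offset":[0,0,0.01],"twist":0},
    {"offset":[0,0,0.02],"twist":0},
    {"offset":[0,0,0.02],"twist":0},
    {"offset":[0,0,0.01],"twist":0},
    {"offset":[0,0,0.004],"twist":0}
  ]
}}

```text
time: 19.6
tool_pos: [620.0, -101.7, 249.5]
tcp_rot: [-3.141, -0.0, 1.57]
contact_force: [0.5, 0.7, 1.1]
grip_width: 91.9
```

>>> {"api": "play_rows", "payload": {
  "commands": [
    {"offset":[0,0,0],"twist":0},
    {"offset":[0,0,0],"twist":0},
    {"offset":[0,0,0],"twist":0}
  ]
}}

```text
time: 19.9
tool_pos: [620.5, -101.9, 251.2]
tcp_rot: [3.14, 0.0, 1.57]
contact_force: [1.0, -0.3, 0.0]
grip_width: 91.9
```

>>> {"api": "play_rows", "payload": {
  "commands": [
    {"offset":[0,0,0],"twist":0},
    {"offset":[0,0,0],"twist":0},
    {"offset":[0,0,0],"twist":0},
    {"offset":[0,0,0],"twist":0},
    {"offset":[0,0,0],"twist":0}
  ],
  "jaw": 255
}}

```text
time: 20.4
tool_pos: [620.2, -101.8, 250.2]
tcp_rot: [3.142, -0.0, 1.57]
contact_force: [-0.3, 0.0, 0.6]
grip_width: 56.1
```

>>> {"api": "play_rows", "payload": {
  "commands": [
    {"offset":[0,0,0],"twist":0},
    {"offset":[0,0,0],"twist":0},
    {"offset":[0,0,0],"twist":0},
    {"offset":[0,0,0],"twist":0}
  ]
}}

```text
time: 20.8
tool_pos: [620.2, -101.8, 250.1]
tcp_rot: [-3.141, -0.0, 1.57]
contact_force: [-0.9, 0.5, -0.2]
grip_width: 51.9
```

>>> {"api": "play_rows", "payload": {
  "commands": [
    {"offset":[0,0,-0.005],"twist":0},
    {"offset":[0,0,-0.01],"twist":0},
    {"offset":[0,0,-0.015],"twist":0},
    {"offset":[0,0,-0.015],"twist":0},
    {"offset":[0,0,-0.01],"twist":0}
  ]
}}

```text
time: 21.3
tool_pos: [620.4, -101.8, 307.1]
tcp_rot: [3.139, 0.0, 1.57]
contact_force: [0.0, -0.9, -2.0]
grip_width: 52.4
```

>>> {"api": "play_rows", "payload": {
  "commands": [
    {"offset":[0.003,-0.008,0],"twist":0},
    {"offset":[0.006,-0.015,0],"twist":0},
    {"offset":[0.008,-0.02,0],"twist":0},
    {"offset":[0.008,-0.02,0],"twist":0},
    {"offset":[0.008,-0.02,0],"twist":0}
  ]
}}

```text
time: 21.8
tool_pos: [535.6, -68.1, 304.6]
tcp_rot: [-3.14, -0.001, 1.57]
contact_force: [0.1, -0.6, -1.9]
grip_width: 51.7
```

>>> {"api": "play_rows", "payload": {
  "commands": [
    {"offset":[0.008,-0.02,0],"twist":0},
    {"offset":[0.008,-0.02,0],"twist":0},
    {"offset":[0.007,-0.017,0],"twist":0},
    {"offset":[0.004,-0.01,0],"twist":0},
    {"offset":[0.0017,-0.0045,0],"twist":0}
  ]
}}

```text
time: 22.3
tool_pos: [464.7, -39.6, 305.1]
tcp_rot: [-3.141, -0.0, 1.57]
contact_force: [0.4, -0.1, -1.7]
grip_width: 51.8
```

>>> {"api": "play_rows", "payload": {
  "commands": [
    {"offset":[0,0,0],"twist":0},
    {"offset":[0,0,0],"twist":0},
    {"offset":[0,0,0],"twist":0}
  ]
}}

```text
time: 22.6
tool_pos: [466.3, -40.3, 305.2]
tcp_rot: [3.141, 0.0, 1.57]
contact_force: [0.6, -0.6, -1.7]
grip_width: 52.0
```

>>> {"api": "play_rows", "payload": {
  "commands": [
    {"offset":[0,0,0.008],"twist":0},
    {"offset":[0,0,0.01],"twist":0},
    {"offset":[0,0,0.008],"twist":0},
    {"offset":[0,0,0.005],"twist":0},
    {"offset":[0,0,0.002],"twist":0}
  ]
}}

```text
time: 23.1
tool_pos: [465.6, -40.0, 271.3]
tcp_rot: [-3.14, -0.0, 1.57]
contact_force: [-0.7, 0.8, -2.3]
grip_width: 52.2
```

>>> {"api": "play_rows", "payload": {
  "commands": [
    {"offset":[0,0,0.0005],"twist":0},
    {"offset":[0,0,0.0005],"twist":0},
    {"offset":[0,0,0],"twist":0}
  ]
}}

```text
time: 23.4
tool_pos: [465.8, -40.0, 271.4]
tcp_rot: [3.141, 0.0, 1.57]
contact_force: [-0.3, -0.1, -1.7]
grip_width: 52.1
```

```bash
python3 q.py 9 180 140
```

```text
[465.8 -40.  271.4] [-0.34224399 -0.06104575 -1.70455092] 23.4
```

View pics/z9.png

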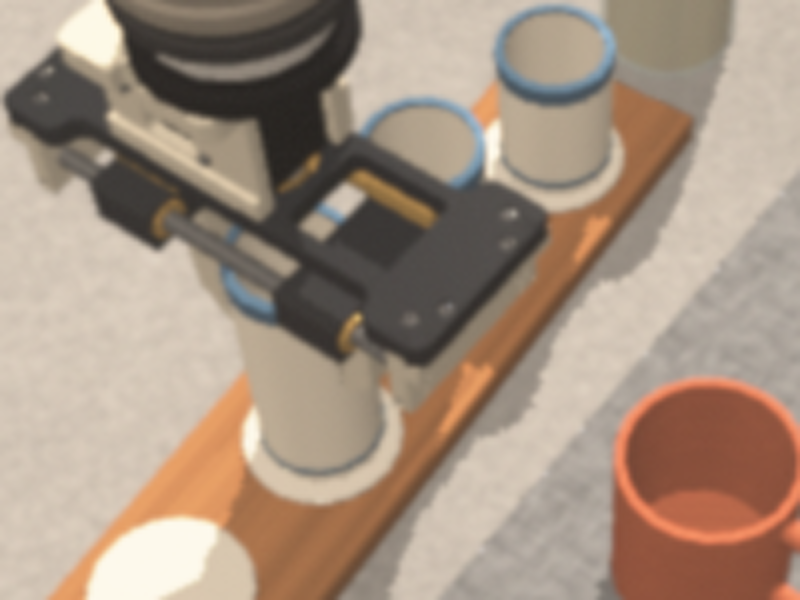

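T120 hangs centred about 3 mm over pad_3, foot at zoom (322,455). Lowering to z ≈ 268.

>>> {"api": "play_rows", "payload": {
  "commands": [
    {"offset":[0,0,0.001],"twist":0},
    {"offset":[0,0,0.001],"twist":0},
    {"offset":[0,0,0.0005],"twist":0},
    {"offset":[0,0,0.0005],"twist":0},
    {"offset":[0,0,0],"twist":0}
  ]
}}

```text
time: 23.95
tool_pos: [465.7, -40.0, 268.1]
tcp_rot: [-3.142, -0.0, 1.57]
contact_force: [-0.3, 0.1, -1.3]
grip_width: 52.0
```

>>> {"api": "play_rows", "payload": {
  "commands": [
    {"offset":[0,0,0.0005],"twist":0},
    {"offset":[0,0,0],"twist":0}
  ]
}}

```text
time: 24.15
tool_pos: [465.7, -40.0, 268.1]
tcp_rot: [3.141, 0.0, 1.57]
contact_force: [-0.9, 0.4, 2.3]
grip_width: 52.1
```

>>> {"api": "play_rows", "payload": {
  "commands": [
    {"offset":[0,0,0.0003],"twist":0},
    {"offset":[0,0,0],"twist":0}
  ]
}}

```text
time: 24.35
tool_pos: [465.7, -40.0, 268.0]
tcp_rot: [3.141, 0.0, 1.57]
contact_force: [-3.6, -0.0, 6.4]
grip_width: 51.9
```

>>> {"api": "play_rows", "payload": {
  "commands": [
    {"offset":[0,0,0],"twist":0},
    {"offset":[0,0,0],"twist":0},
    {"offset":[0,0,0],"twist":0},
    {"offset":[0,0,0],"twist":0},
    {"offset":[0,0,0],"twist":0}
  ],
  "jaw": 0
}}

```text
time: 24.85
tool_pos: [465.8, -40.0, 267.3]
tcp_rot: [-3.142, -0.0, 1.57]
contact_force: [-0.9, 0.2, 0.1]
grip_width: 87.2
```

>>> {"api": "play_rows", "payload": {
  "commands": [
    {"offset":[0,0,0],"twist":0},
    {"offset":[0,0,0],"twist":0},
    {"offset":[0,0,0],"twist":0}
  ]
}}

```text
time: 25.15
tool_pos: [465.7, -40.0, 267.4]
tcp_rot: [3.142, -0.0, 1.57]
contact_force: [-1.0, 0.3, -0.6]
grip_width: 91.6
```

>>> {"api": "play_rows", "payload": {
  "commands": [
    {"offset":[0,0,-0.01],"twist":0},
    {"offset":[0,0,-0.02],"twist":0},
    {"offset":[0,0,-0.03],"twist":0},
    {"offset":[0,0,-0.03],"twist":0},
    {"offset":[0,0,-0.03],"twist":0}
  ]
}}

```text
time: 25.65
tool_pos: [465.5, -39.9, 389.4]
tcp_rot: [3.141, 0.0, 1.57]
contact_force: [0.4, 0.6, -0.1]
grip_width: 91.8
```

>>> {"api": "play_rows", "payload": {
  "commands": [
    {"offset":[0,0,-0.015],"twist":0},
    {"offset":[0,0,-0.005],"twist":0},
    {"offset":[0,0,0],"twist":0}
  ]
}}

```text
time: 25.95
tool_pos: [465.6, -40.0, 408.1]
tcp_rot: [3.14, 0.0, 1.57]
contact_force: [0.4, 0.7, -0.2]
grip_width: 91.7
```

```bash
python3 q.py 10 180 140
```

```text
[465.6 -40.  408.1] [ 0.43060965  0.67487999 -0.15496211] 25.95
```

View pics/s10.png

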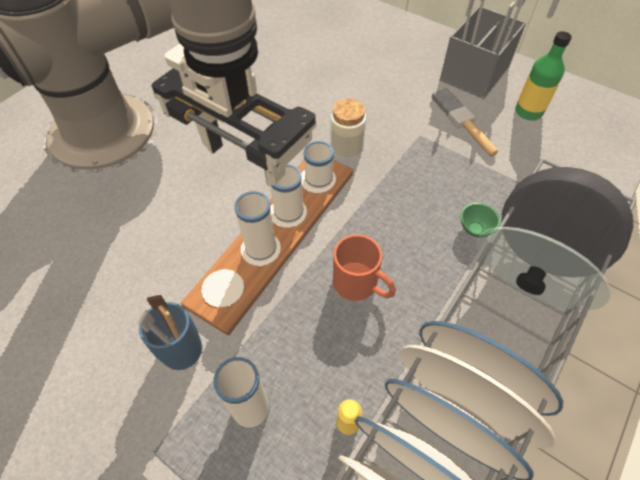

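T120 stands on pad_3 (rim at (254,207)). Next is the tallest; I'll hover first to check the rack clearance.

>>> {"api": "play_rows", "payload": {
  "commands": [
    {"offset":[-0.012,0.009,0],"twist":0},
    {"offset":[-0.022,0.016,0],"twist":0},
    {"offset":[-0.03,0.022,0],"twist":0},
    {"offset":[-0.03,0.022,0],"twist":0},
    {"offset":[-0.03,0.022,0],"twist":0}
  ]
}}

```text
time: 26.5
tool_pos: [557.7, -166.2, 406.0]
tcp_rot: [-3.14, -0.001, 1.57]
contact_force: [0.2, 0.1, 0.1]
grip_width: 91.8
```

>>> {"api": "play_rows", "payload": {
  "commands": [
    {"offset":[-0.03,0.022,0],"twist":0},
    {"offset":[-0.028,0.021,0],"twist":0},
    {"offset":[-0.018,0.013,0],"twist":0},
    {"offset":[-0.0098,0.0079,0],"twist":0},
    {"offset":[0,0,0],"twist":0}
  ]
}}

```text
time: 27.0
tool_pos: [621.1, -252.3, 404.8]
tcp_rot: [-3.139, -0.001, 1.568]
contact_force: [0.4, 0.8, -0.4]
grip_width: 91.8
```

>>> {"api": "play_rows", "payload": {
  "commands": [
    {"offset":[0,0,0.01],"twist":0},
    {"offset":[0,0,0.02],"twist":0},
    {"offset":[0,0,0.015],"twist":0},
    {"offset":[0,0,0.005],"twist":0},
    {"offset":[0,0,0],"twist":0}
  ]
}}

```text
time: 27.5
tool_pos: [620.2, -249.3, 356.3]
tcp_rot: [-3.14, -0.001, 1.571]
contact_force: [0.0, 0.1, -0.5]
grip_width: 91.8
```

```bash
python3 - <<'E'
from h import *
from plant import status
o=status.get_obs(); print(o['tool_pos'],o['tcp_rot'],o['time'])
for n in("scene","top"): cv2.imwrite(f"pics/{n}11.png",viewer.capture(n)[:,:,::-1])
a,b=[cv2.imread(f"pics/{n}11.png") for n in("scene","top")]
cv2.imwrite("pics/c11.png",np.hstack([a[180:480,80:480],b[0:300,240:640]]))
E
```

```text
[ 620.18337148 -249.34853562  356.27535734] [-3.13952997e+00 -1.22266473e-03  1.57074409e+00] 27.5
```

View pics/c11.png

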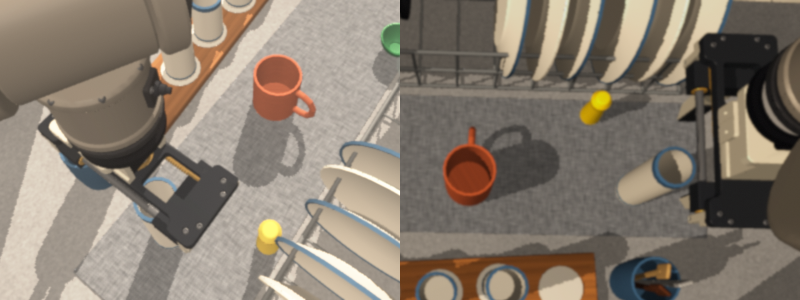

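```bash
python3 - <<'E'
from h import *
T=[(352,80),(383,82),(412,80),(450,83),(487,83),(510,85)]
S=[(420,330),(400,350),(387,385),(357,422),(340,460)]
for t in T:
    print(t,[np.round(tri(t,s)).astype(int).tolist()+[round(float(np.linalg.norm(proj("top",tri(t,s))-t)),1)] for s in S])
# where body far corner would project when lowered to TCP 274 (palm z 162)
for z in(162,240):
    print(z,[np.round(proj(n,[x,y,z])).tolist() for n in("top","scene") for x,y in((715,-212),(715,-287))])
E
```

```text
(352, 80) [[759, -47, 88, 2.1], [760, -63, 59, 10.3], [777, -84, 1, 20.2], [785, -119, -44, 37.7], [805, -151, -103, 48.6]]
(383, 82) [[753, -75, 126, 14.0], [753, -90, 97, 1.3], [768, -111, 41, 8.7], [775, -145, -9, 25.8], [793, -176, -67, 36.4]]
(412, 80) [[748, -99, 165, 23.9], [748, -114, 136, 10.9], [762, -135, 84, 0.7], [768, -167, 35, 16.4], [785, -198, -21, 26.7]]
(450, 83) [[741, -126, 208, 39.9], [741, -140, 180, 26.3], [753, -162, 132, 15.6], [758, -193, 82, 1.8], [772, -223, 29, 12.0]]
(487, 83) [[736, -149, 248, 54.8], [736, -163, 222, 40.6], [747, -184, 179, 29.6], [750, -214, 132, 11.6], [763, -244, 83, 1.2]]
(510, 85) [[733, -161, 271, 65.4], [732, -175, 245, 50.8], [742, -197, 206, 39.4], [745, -226, 160, 20.9], [756, -255, 113, 10.3]]
162 [[488.0, 90.0], [547.0, 91.0], [321.0, 396.0], [280.0, 456.0]]
240 [[519.0, 59.0], [587.0, 61.0], [321.0, 374.0], [273.0, 441.0]]
```

Triangulation puts the plates' near edges at x ≈ 755–765 mm, and the gripper body ends near 715, so there is clearance. Descending 83 mm onto T145.

>>> {"api": "play_rows", "payload": {
  "commands": [
    {"offset":[0,0,0.01],"twist":0},
    {"offset":[0,0,0.02],"twist":0},
    {"offset":[0,0,0.025],"twist":0},
    {"offset":[0,0,0.018],"twist":0},
    {"offset":[0,0,0.01],"twist":0}
  ]
}}

```text
time: 28.1
tool_pos: [620.1, -249.7, 272.5]
tcp_rot: [-3.14, -0.001, 1.57]
contact_force: [0.3, 0.3, 0.2]
grip_width: 91.7
```

>>> {"api": "play_rows", "payload": {
  "commands": [
    {"offset":[0,0,0],"twist":0},
    {"offset":[0,0,0],"twist":0},
    {"offset":[0,0,0],"twist":0}
  ]
}}

```text
time: 28.4
tool_pos: [620.8, -250.1, 275.8]
tcp_rot: [3.139, 0.001, 1.57]
contact_force: [0.3, -1.1, 0.3]
grip_width: 91.8
```

>>> {"api": "play_rows", "payload": {
  "commands": [
    {"offset":[0,0,0],"twist":0},
    {"offset":[0,0,0],"twist":0},
    {"offset":[0,0,0],"twist":0},
    {"offset":[0,0,0],"twist":0},
    {"offset":[0,0,0],"twist":0}
  ],
  "jaw": 255
}}

```text
time: 28.9
tool_pos: [620.5, -249.9, 274.4]
tcp_rot: [3.142, -0.0, 1.57]
contact_force: [0.8, -0.5, -0.7]
grip_width: 56.4
```

>>> {"api": "play_rows", "payload": {
  "commands": [
    {"offset":[0,0,0],"twist":0},
    {"offset":[0,0,0],"twist":0},
    {"offset":[0,0,0],"twist":0},
    {"offset":[0,0,0],"twist":0}
  ]
}}

```text
time: 29.3
tool_pos: [620.5, -249.9, 274.4]
tcp_rot: [-3.141, -0.0, 1.57]
contact_force: [-0.4, 0.6, -0.6]
grip_width: 52.3
```

>>> {"api": "play_rows", "payload": {
  "commands": [
    {"offset":[0,0,-0.005],"twist":0},
    {"offset":[0,0,-0.01],"twist":0},
    {"offset":[0,0,-0.015],"twist":0},
    {"offset":[0,0,-0.015],"twist":0},
    {"offset":[0,0,-0.01],"twist":0}
  ]
}}

```text
time: 29.8
tool_pos: [620.7, -249.9, 331.3]
tcp_rot: [3.14, 0.001, 1.57]
contact_force: [0.1, -0.5, -2.2]
grip_width: 52.1
```

>>> {"api": "play_rows", "payload": {
  "commands": [
    {"offset":[0.006,-0.008,0],"twist":0},
    {"offset":[0.011,-0.015,0],"twist":0},
    {"offset":[0.015,-0.02,0],"twist":0},
    {"offset":[0.015,-0.02,0],"twist":0},
    {"offset":[0.015,-0.02,0],"twist":0}
  ]
}}

```text
time: 30.3
tool_pos: [536.7, -187.3, 329.7]
tcp_rot: [3.141, -0.0, 1.57]
contact_force: [0.2, 0.0, -2.2]
grip_width: 52.1
```

>>> {"api": "play_rows", "payload": {
  "commands": [
    {"offset":[0.015,-0.02,0],"twist":0},
    {"offset":[0.015,-0.02,0],"twist":0},
    {"offset":[0.013,-0.017,0],"twist":0},
    {"offset":[0.008,-0.011,0],"twist":0},
    {"offset":[0.0039,-0.0053,0],"twist":0}
  ]
}}

```text
time: 30.8
tool_pos: [463.5, -132.2, 330.0]
tcp_rot: [3.141, -0.0, 1.571]
contact_force: [0.5, -1.1, -3.0]
grip_width: 52.3
```

>>> {"api": "play_rows", "payload": {
  "commands": [
    {"offset":[0,0,0],"twist":0},
    {"offset":[0,0,0],"twist":0},
    {"offset":[0,0,0],"twist":0}
  ]
}}

```text
time: 31.1
tool_pos: [464.8, -133.4, 329.5]
tcp_rot: [3.141, 0.0, 1.57]
contact_force: [-0.0, -0.5, -2.1]
grip_width: 51.9
```

>>> {"api": "play_rows", "payload": {
  "commands": [
    {"offset":[0,0,0.008],"twist":0},
    {"offset":[0,0,0.01],"twist":0},
    {"offset":[0,0,0.008],"twist":0},
    {"offset":[0,0,0.005],"twist":0},
    {"offset":[0,0,0.002],"twist":0}
  ]
}}

```text
time: 31.6
tool_pos: [464.2, -132.9, 295.4]
tcp_rot: [-3.14, -0.001, 1.57]
contact_force: [0.2, 0.4, -1.9]
grip_width: 52.2
```

>>> {"api": "play_rows", "payload": {
  "commands": [
    {"offset":[0,0,0.0005],"twist":0},
    {"offset":[0,0,0.0005],"twist":0},
    {"offset":[0,0,0],"twist":0}
  ]
}}

```text
time: 31.9
tool_pos: [464.4, -132.9, 295.6]
tcp_rot: [3.141, 0.0, 1.57]
contact_force: [-0.1, -0.5, -2.9]
grip_width: 52.4
```

```bash
python3 q.py 12 130 190
```

```text
[ 464.4 -132.9  295.6] [-0.06948188 -0.50529449 -2.91864949] 31.9
```

View pics/z12.png

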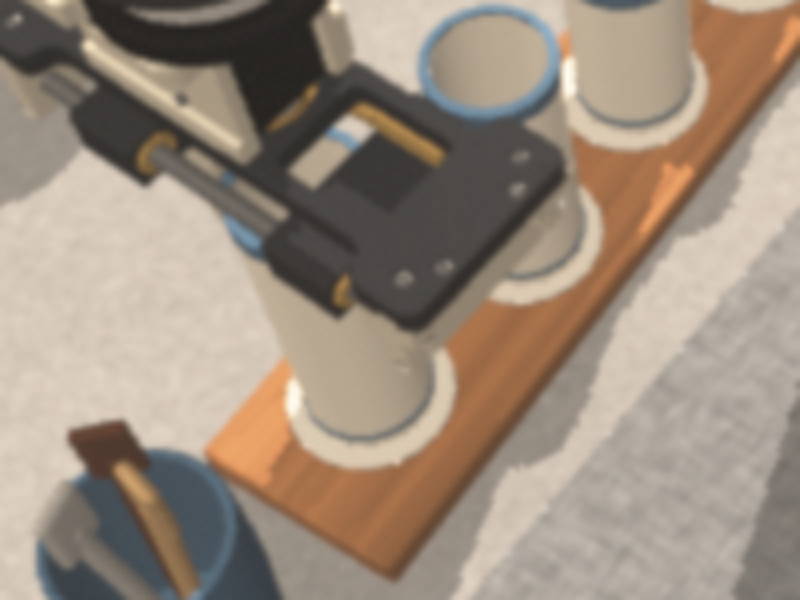

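T145 hangs centred over pad_4, foot at zoom (370,415), clear of its neighbours. Lowering to z ≈ 292.4.

>>> {"api": "play_rows", "payload": {
  "commands": [
    {"offset":[0,0,0.001],"twist":0},
    {"offset":[0,0,0.001],"twist":0},
    {"offset":[0,0,0.0005],"twist":0},
    {"offset":[0,0,0.0005],"twist":0},
    {"offset":[0,0,0],"twist":0}
  ]
}}

```text
time: 32.45
tool_pos: [464.3, -132.9, 292.4]
tcp_rot: [-3.142, -0.0, 1.57]
contact_force: [-0.4, -0.1, -3.1]
grip_width: 52.3
```

>>> {"api": "play_rows", "payload": {
  "commands": [
    {"offset":[0,0,0.0005],"twist":0},
    {"offset":[0,0,0],"twist":0}
  ]
}}

```text
time: 32.65
tool_pos: [464.3, -132.9, 292.3]
tcp_rot: [3.141, 0.0, 1.57]
contact_force: [-1.8, -0.3, 2.7]
grip_width: 52.2
```

>>> {"api": "play_rows", "payload": {
  "commands": [
    {"offset":[0,0,0.0003],"twist":0},
    {"offset":[0,0,0],"twist":0}
  ]
}}

```text
time: 32.85
tool_pos: [464.3, -132.9, 292.3]
tcp_rot: [3.141, 0.0, 1.57]
contact_force: [-2.8, 0.5, 6.1]
grip_width: 52.4
```

>>> {"api": "play_rows", "payload": {
  "commands": [
    {"offset":[0,0,0],"twist":0},
    {"offset":[0,0,0],"twist":0},
    {"offset":[0,0,0],"twist":0},
    {"offset":[0,0,0],"twist":0},
    {"offset":[0,0,0],"twist":0}
  ],
  "jaw": 0
}}

```text
time: 33.35
tool_pos: [464.3, -132.9, 291.5]
tcp_rot: [3.142, -0.0, 1.57]
contact_force: [-0.9, 0.8, -0.4]
grip_width: 87.9
```

>>> {"api": "play_rows", "payload": {
  "commands": [
    {"offset":[0,0,0],"twist":0},
    {"offset":[0,0,0],"twist":0},
    {"offset":[0,0,0],"twist":0}
  ]
}}

```text
time: 33.65
tool_pos: [464.3, -132.9, 291.6]
tcp_rot: [3.142, -0.0, 1.57]
contact_force: [-0.7, -0.5, -0.9]
grip_width: 92.2
```

>>> {"api": "play_rows", "payload": {
  "commands": [
    {"offset":[0,0,-0.01],"twist":0},
    {"offset":[0,0,-0.02],"twist":0},
    {"offset":[0,0,-0.03],"twist":0},
    {"offset":[0,0,-0.03],"twist":0},
    {"offset":[0,0,-0.03],"twist":0}
  ]
}}

```text
time: 34.15
tool_pos: [464.0, -132.8, 413.6]
tcp_rot: [3.141, 0.0, 1.57]
contact_force: [0.6, -0.1, -0.3]
grip_width: 91.7
```

>>> {"api": "play_rows", "payload": {
  "commands": [
    {"offset":[0,0,-0.015],"twist":0},
    {"offset":[0,0,-0.005],"twist":0},
    {"offset":[0,-0.01,0],"twist":0},
    {"offset":[0,-0.02,0],"twist":0},
    {"offset":[0,-0.02,0],"twist":0}
  ]
}}

```text
time: 34.65
tool_pos: [412.9, -132.6, 430.2]
tcp_rot: [-3.139, -0.001, 1.571]
contact_force: [-0.8, 0.8, -0.1]
grip_width: 91.6
```

>>> {"api": "play_rows", "payload": {
  "commands": [
    {"offset":[0,-0.02,0],"twist":0},
    {"offset":[0,-0.01,0],"twist":0},
    {"offset":[0,0,0],"twist":0},
    {"offset":[0,0,0],"twist":0}
  ]
}}

```text
time: 35.05
tool_pos: [384.5, -133.0, 431.5]
tcp_rot: [3.141, -0.0, 1.57]
contact_force: [0.1, 0.3, -1.1]
grip_width: 91.8
```

```bash
python3 - <<'E'
from rim import *
from plant import status
o=status.get_obs(); print(o['tool_pos'],o['contact_force'],o['time'])
for n in("scene","top"): cv2.imwrite(f"pics/{n}13.png",viewer.capture(n)[:,:,::-1])
a,b=[cv2.imread(f"pics/{n}13.png") for n in("scene","top")]
cv2.imwrite("pics/c13.png",np.hstack([cv2.resize(x,(400,300)) for x in (a,b)]))
P={145:(464.2,-133),120:(465.7,-40),95:(455.8,47.6),70:(454,140.6)}
for h,p in P.items():
    for n in("scene","top"):
        try: print(h,n,p,rim(f"pics/{n}13.png",n,proj(n,[*p,h+21]),h+21,20 if n=="scene" else 22))
        except Exception as e: print(h,n,e)
E
```

```text
[ 384.46023948 -132.9894767   431.46110135] [ 0.09712486  0.32743556 -1.10874611] 35.05
145 scene (464.2, -133) (array([ 464.7, -134.1]), 24.4, array([ 465.2, -134.6]))
145 top (464.2, -133) (array([ 466.1, -132.1]), 24.3, array([ 465.6, -131.7]))
120 scene (465.7, -40) (array([462.4, -37.1]), 28.8, array([466.2, -29.7]))
120 top (465.7, -40) (array([467.6, -39. ]), 24.2, array([467.9, -39. ]))
95 scene (455.8, 47.6) (array([458. ,  45.8]), 23.7, array([461.7,  39.9]))
95 top (455.8, 47.6) (array([458.5,  48.8]), 24.1, array([458.7,  49. ]))
70 scene (454, 140.6) (array([455.9, 140.1]), 24.1, array([457.2, 139.3]))
70 top (454, 140.6) (array([456.5, 142.6]), 24.3, array([456.5, 142.6]))
```

View pics/c13.png

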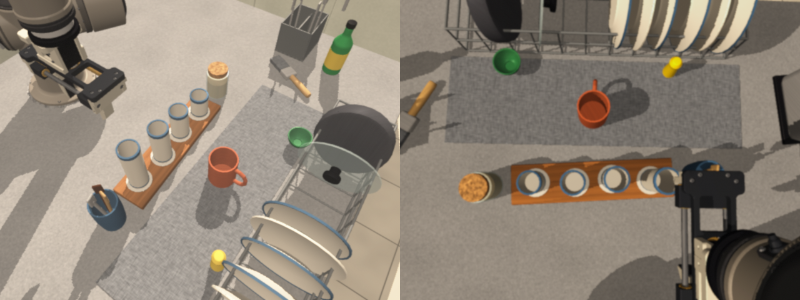

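All four stand on their pads with rims within about 3 mm of the pad centres. The mug is in place and the gripper is clear. Handing in.

```bash
python3 -c "
from plant import ticket
print(ticket.close_job())"
```

```text
the job is handed in; nothing more can be done
None
```

All four tumblers stand upright on their pads in falling height from the crock. The 145 mm one is on pad_4 next to the crock, 120 on pad_3, 95 on pad_2 and 70 on pad_1. I lowered each one until the wrist force showed light contact (up to about 10 N), then released it. The job was handed in at about 35 s.

My last checks used both cameras:
- **Placing:** the top view and the usable scene readings put every rim within about 3 mm of its pad centre.
- **Failed reading:** the scene-camera fit of the 120 mm rim disagreed, with its radius reading 28.8 mm instead of about 24. Blue pixels from a neighbouring rim probably got into it. The top view put that tumbler about 2 mm off centre.
- **Mug and gripper:** the mug looked unmoved in the final picture, though I did not re-measure its position. The open gripper is up and clear of everything.

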